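Set the whetstone in its holder

TASK

Get the sharpening place ready: lay the whetstone flat across the two rubber rests of its holder, squarely and in the middle (set it down, do not drop it), then push the sliding jaw up against its end until the stone sits snugly between the jaw and the fixed stop. Leave the glass, the cup and the small dressing stone where they are.

Things in the scene. Friction and masses are not known exactly. Their poses are not given: they have to be found in the camera images.
- stone: whetstone: plain grey rectangular slab, 160 x 54 x 25 mm, 0.3 to 0.6 kg, lying flat on the worktop at the start, left or right of the holder. Origin: centre of its underside; x along its length, y across its width, z up. Either end and either face may be used.
- stone_center (a point): centre of the whetstone, 12.5 mm above its underside; axes as the stone's
- holder: whetstone holder, fixed: low black and steel frame, 266 x 66 mm, two rods with feet, two rests, a fixed stop and a sliding jaw. Origin: on the worktop, under the middle of the stone's place; x along the rods, from the sliding jaw (near the robot) to the fixed stop (away from it), z up. Seated, the stone's origin lies at x = 0, y = 0, z = 30 mm in this frame, its top at 55 mm.
- jaw (a joint): sliding jaw: upright black block across the rods, 64 mm wide, 7 to 45 mm above the worktop. Slide in m: 0 farthest from the fixed stop (starts at 0 to 0.02), grows towards it, end 0.06; about 0.038 clamps a stone that touches the stop. Needs about 3 N, stays where left; pushes the lying stone along before it (6 to 10 N in all). Inner face at x = -118 mm + joint value; outer face 22 mm behind that
- jaw_face (a point): middle of the sliding jaw's inner (rubber) face, 35 mm above the worktop; axes as the holder's
- tumbler: drinking glass, 67 mm across, 121 mm high, standing behind the work; origin: centre of its underside
- dressing_stone: small grey block, 36 x 66 x 22 mm, lying behind the work; origin: centre of its underside
- espresso_cup: white cup with a handle, 63 x 88 x 51 mm, standing behind the work; origin: under its middle
- rest_near (a point): middle of the top of the rest nearer the sliding jaw, at x = -45 mm in the holder's frame: a black rubber-topped cross block, 24 mm long, 62 mm wide, top 30 mm above the worktop
- rest_far (a point): the same for the other rest, at x = +50 mm. Between the rests there are only two 10 mm rods at y = -18 and +18 mm, tops 19 mm above the worktop, running from x = -162 to +100 mm; a foot 22 mm high carries them at x = -158 to -142 mm
- stop_face (a point): middle of the fixed stop's inner face, at x = +80 mm, 35 mm above the worktop; the stop is an upright black block 66 mm wide, its top 44 mm above the worktop

How it is judged (in metres and radians):
On the way, in this order (a step that is already met when the one before it is completed fails the run):
1. the whetstone lies flat across both rests, released (z of stone_center in the frame of holder between 0.038 and 0.047 m and angle between the z axis of stone and the z axis of holder, either way round below 0.06 rad and angle between the x axis of stone and the x axis of holder, either way round below 0.2 rad and horizontal distance between stone_center and holder below 0.045 m and contact force between the fingers and stone below 0.1 N), for 0.2 s.
2. the sliding jaw stands against the stone's end and the stone against the fixed stop (x of stone_center in the frame of jaw_face below 0.083 m and x of stone_center in the frame of holder above -0.003 m), for 0.2 s.
At the end, for the whole second after the job is handed in: The whetstone lies flat (within 3 degrees) and at rest on both rests of the holder, square to it within 3.4 degrees and within 10 mm of its middle line; its far end is within 3 mm of the fixed stop and the sliding jaw within 3 mm of its near end (all of step 2 and z of stone_center in the frame of holder between 0.0385 and 0.0465 m and angle between the z axis of stone and the z axis of holder, either way round below 0.05 rad and angle between the x axis of stone and the x axis of holder, either way round below 0.06 rad and y of stone_center in the frame of holder between -0.01 and 0.01 m and linear speed of stone below 0.02 m/s); the robot touches nothing.
It fails at once if the whetstone is dropped (falls free faster than 0.5 m/s) (linear speed of stone above 0.5 m/s and contact force between the fingers and stone below 0.1 N).
It fails at once if the glass, the cup or the dressing stone is shifted by more than 30 mm or tipped (distance of any of tumbler, espresso_cup, dressing_stone from where it was at the start of the episode above 0.03 m or angle between any of tumbler, espresso_cup, dressing_stone's own z axis and vertical above 0.4 rad).
It also fails if it takes over 42 s, if anything falls off the work surface, if the arm or the gripper's body presses on something with over 40 N, if the wrist force passes 120 N, or if a joint passes its speed limit or range.

ROBOT

A 6-joint arm with a two-finger parallel gripper is mounted at the origin on a cart in front of the work surface, level with it; the furniture and walls round the work are solid. World frame = base frame: x ahead of the robot, y to its left, z up, the work surface at z = 0. Lengths are in mm, angles in rad, forces in N, time in s.
With the tool pointing down it reaches from about 275 to 750 mm from the base axis. Payload 10.2 kg.
Tool frame: the origin (TCP) lies at the centre of the arm's flange, where the gripper is bolted on; the fingertips stand 173 mm ahead of it and the grasp point (between the pads) lies 155 mm ahead of it; z points along the fingers, y is the line along which they close (so a half turn about z gives the same grasp; the last joint's range is limited). The gripper opens to 85 mm and grips with 20 to 120 N. Pads are 22 mm wide; open, the fingers measure 114 mm over their backs; the gripper's body (76 mm by 85 mm) begins 54 mm behind the grasp point. The pads swing forward as they close: fully open they stand 13 mm farther back than shut.
Start: joints at [0.974, 0.313, 1.498, -0, 1.331, -0.223], TCP at [191.72, 488.749, 404.694] pointing down, gripper open.
Joint ranges: [-2.94, 2.94], [-0.97, 2.17], [0.19, 2.56], [-1.23, 4.37], [0.02, 3.11], [-2.88, 2.88]. Speed limits (rad/s): [2.39, 2.39, 3.01, 3.14, 3.14, 3.14].

INTERFACE

Orientations are given as a unit quaternion [w, x, y, z].
In Python, from rig import ctrl, job, capture, calibration gives the robot as it stands (ctrl), with the cameras as plain functions and the job (job).
- The arm moves only by the tool shift_gripper, called after "Call:" as name(argument=value, ...), one argument or row to a line, values as JSON. Schema: {"type":"object","properties":{"rows":{"type":"array","items":{"type":"object","properties":{"sx":{"type":"number"},"sy":{"type":"number"},"sz":{"type":"number"},"ax":{"type":"number"},"ay":{"type":"number"},"az":{"type":"number"}},"additionalProperties":false},"minItems":1,"maxItems":8},"aperture":{"type":"number"},"grip_force":{"type":"number"},"only":{"type":"string"},"quiet":{"type":"boolean"},"lines":{"type":"string"}},"required":["rows"],"additionalProperties":false}. rows is a list of rows, 1 to 8 of them, each an object with the fields sx, sy, sz (the shift in parts of the range, where 1.0 means 750 mm), ax, ay, az (a rotation vector in a scale on which 1.0 is 4 rad); a field left out counts as zero; each row is the pose to reach, as a shift and turn from the pose commanded when the call began, along the tool's axes at that moment; what a row does not reach only later rows make up. A row lasts 1/10 s, in which the tool goes at most 50 mm and 0.15 rad, less where a joint would pass 70% of its speed; a pose out of reach is approached as far as the arm can. aperture is the opening from 0.0 (shut) to 1.0 (fully open), set as the call begins (left out keeps the last). The fingers move at their own pace and stop on an object; grip_force is the grip in N (left out, the last holds). Time passes only in rows, so rows that do not move let the fingers close. The tool returns the time, the measured TCP pose, the force, the opening and the grip force at its end. only (a regular expression) keeps the lines of the reply that match it, lines (a string "A,B") keeps lines A to B, and quiet returns only ok. Shift and turn numbers lie between -1 and 1, and a call with a number outside is refused. Input that does not fit is refused with a message, and nothing moves.
- ctrl.sense(): the state, without advancing time (a new reading comes with each control period).
- capture(name): name is "side" or "top" or "wrist"; returns the picture (420x560x3 uint8, red, green, blue); there is no depth.
- calibration(name): a dict with "fx", "fy", "cx", "cy" (pixels), "distortion" ([k1, k2, p1, p2, k3] as OpenCV has them; the pictures are not rectified), "position" and "attitude" of the camera in the world. Camera axes: x right, y down, z forward; pixel columns grow to the right and rows downward; lengths in mm; the calibration is good to about 2 mm. A picture is of the moment at which its call begins: read the wrist's pose just before it. calibration takes no time and is no camera call; for the wrist camera it gives the pose at the moment of the call.
- job.finish_job(): hands the job in; it is judged then, once.
The state is a dict: "time_s": time; "joints": joint angles; "dq": joint speeds; "tau": joint torques, N m; "eef_pos": TCP position; "ee_rot": TCP orientation; "force": force on the tool from outside, world axes, zero at the start; "wrist_torque": the same for the moment, N m; "grip_width": opening from 0.0 (shut) to 1.0 (fully open); "grip_force": force on a finger pad.
Only numpy, scipy, OpenCV 4.12 (cv2) and the standard library are available. Lean on these libraries where they do the work, as an engineer would, in place of code of your own. Each camera call takes 0.05 s, during which the arm holds its last target. There are 200 camera calls.

## Working session

There is one attempt and no reset: what is moved stays moved. The work goes in short steps, Python scripts to look and compute and a tool call to move; the robot and the scene stay as the last step left them, time stands still between calls to the robot, and variables do not carry over. Pictures are saved under pics/ and viewed, at most 10 in all, crops included, and the job is handed in when it is done.

```bash
ls; mkdir -p pics
```

Run:
```python
from rig import ctrl, job, capture, calibration
import cv2,numpy as np
a=capture("top");b=capture("side")
cv2.imwrite("pics/top0.png",a[:,:,::-1]);cv2.imwrite("pics/side0.png",b[:,:,::-1])
for n in("top","side","wrist"):print(n,calibration(n))
print(ctrl.sense())
```

```text
pics
rig.py
top {'fx': 467.4792699725613, 'fy': 467.4792699725613, 'cx': 277.450148874754, 'cy': 206.33359889741288, 'distortion': array([-0.05730481,  0.        ,  0.        ,  0.        ,  0.        ]), 'position': array([ 377.29122238,    3.08440032, 1077.13777143]), 'attitude': array([ 0.07314394, -0.64764398,  0.7532577 , -0.08837466])}
side {'fx': 437.69774955162694, 'fy': 437.69774955162694, 'cx': 278.2820555723474, 'cy': 222.15176165997678, 'distortion': array([-0.02272871,  0.        ,  0.        ,  0.        ,  0.        ]), 'position': array([618.17135812, 753.57510449, 543.09918603]), 'attitude': array([-0.00198597,  0.02060019,  0.87494269, -0.48378403])}
wrist {'fx': 301.6127405549378, 'fy': 301.6127405549378, 'cx': 281.41245989610826, 'cy': 206.14381985081175, 'distortion': array([-0.05950799,  0.        ,  0.        ,  0.        ,  0.        ]), 'position': array([131.09984681, 512.55396147, 373.65350904]), 'attitude': array([0.10831479, 0.81881664, 0.55905815, 0.07253414])}
{'time_s': 0.1, 'joints': array([ 9.73588837e-01,  3.13406196e-01,  1.49834536e+00, -2.14551235e-05,
        1.33102543e+00, -2.23431289e-01]), 'dq': array([ 0.00083804, -0.0007423 , -0.00376442, -0.00090688, -0.00122639,
        0.00041154]), 'tau': array([ 2.42668866e-03, -4.12902188e+01, -2.60146147e+01, -2.57045713e-04,
        3.01207794e-03,  3.15439058e-05]), 'eef_pos': array([191.70605155, 488.71496812, 404.19190294]), 'ee_rot': array([-2.26660616e-04,  1.85799545e-01,  9.82587491e-01, -5.47165322e-04]), 'force': array([0.05469334, 0.89259004, 0.45456485]), 'wrist_torque': array([-0.06307325,  0.0013644 ,  0.01542492]), 'grip_force': 0.0, 'grip_width': 0.9970121371418488}
```

View pics/top0.png

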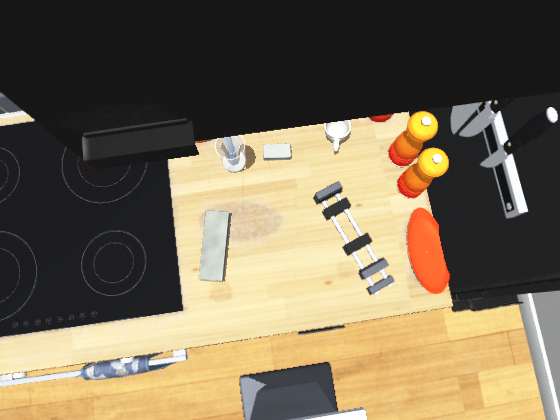

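View pics/side0.png

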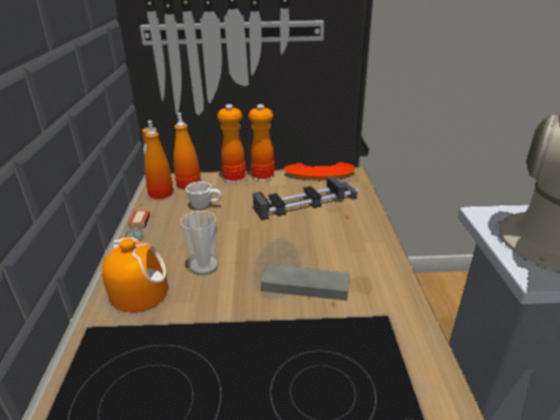

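The top view shows the stone at about (215,245). The holder runs from the fixed stop at (328,192), past the rests at (337,208) and (357,243), to the jaw at (373,268) and the foot at (380,285). In the side view the stone is at (305,282) and the holder at (305,198).

Create h.py:
```python
import numpy as np,cv2
from rig import ctrl, job, capture, calibration
from scipy.spatial.transform import Rotation as R
def rot(q): return R.from_quat(np.roll(q,-1))
def cast(c,uv,z):
    K=np.array([[c['fx'],0,c['cx']],[0,c['fy'],c['cy']],[0,0,1]])
    p=cv2.undistortPoints(np.float64(uv).reshape(-1,1,2),K,c['distortion']).reshape(-1,2)
    d=rot(c['attitude']).apply(np.c_[p,np.ones(len(p))])
    return c['position']+d*((z-c['position'][2])/d[:,2])[:,None]
def proj(c,P):
    K=np.array([[c['fx'],0,c['cx']],[0,c['fy'],c['cy']],[0,0,1]])
    Rm=rot(c['attitude']).inv().as_matrix()
    return cv2.projectPoints(np.float64(P).reshape(-1,1,3),Rm,-Rm@c['position'],K,c['distortion'])[0].reshape(-1,2)
```

Run:
```python
from h import *
c=calibration("top");im=cv2.imread("pics/top0.png")
hsv=cv2.cvtColor(im,cv2.COLOR_BGR2HSV)
g=((hsv[...,1]<60)&(hsv[...,2]>90)).astype(np.uint8)
m=np.zeros_like(g);m[190:300,185:250]=g[190:300,185:250]
cs=max(cv2.findContours(m,0,2)[0],key=cv2.contourArea)
for z in(25,0):
    P=cast(c,cs.reshape(-1,2),z)[:,:2].astype(np.float32);print("stone",z,cv2.minAreaRect(P))
d=((hsv[...,2]<85)).astype(np.uint8);m=np.zeros_like(d);m[175:300,305:400]=d[175:300,305:400]
for k in cv2.findContours(m,0,2)[0]:
    if cv2.contourArea(k)>60:
        print("dark",cv2.contourArea(k),cv2.boundingRect(k),[np.round(np.array(cv2.minAreaRect(cast(c,k.reshape(-1,2),z)[:,:2].astype(np.float32))[:2]),0).tolist() for z in(30,45)],cv2.minAreaRect(k)[2])
cr=im[175:300,180:400];cv2.imwrite("pics/crop0.png",cv2.resize(cr,None,fx=3.6,fy=3.6,interpolation=2))
print(hsv[245,215],hsv[192,328])
```

```text
stone 25 ((559.4865112304688, 126.36383056640625), (83.51158142089844, 169.1754913330078), 74.46920013427734)
stone 0 ((563.815673828125, 129.2930908203125), (85.49591827392578, 173.19532775878906), 74.46920013427734)
dark 240.5 (343, 234, 28, 21) [[[507.0, -203.0], [23.0, 64.0]], [[505.0, -200.0], [22.0, 63.0]]] 60.945396423339844
dark 246.0 (323, 198, 27, 22) [[[594.0, -171.0], [25.0, 66.0]], [[591.0, -168.0], [24.0, 65.0]]] 60.2551155090332
dark 77.0 (314, 188, 28, 16) [[[627.0, -158.0], [22.0, 67.0]], [[623.0, -156.0], [22.0, 66.0]]] 76.50426483154297
[ 60  10 207] [108  30 154]
```

View pics/crop0.png

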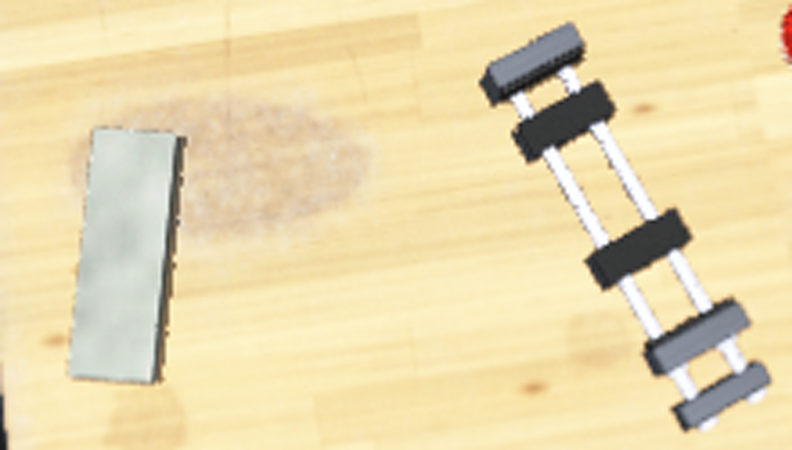

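The crop shows the stone's bright top with corners at crop (93,127), (178,132), (155,380) and (68,375). The near end's side faces are dark. The holder parts are clear: stop, far rest, near rest, jaw and foot from top to bottom.

Run:
```python
from h import *
c=calibration("top");im=cv2.imread("pics/top0.png")
hsv=cv2.cvtColor(im,cv2.COLOR_BGR2HSV)
g=((hsv[...,1]<35)&(hsv[...,2]>150)).astype(np.uint8)
m=np.zeros_like(g);m[190:300,190:250]=g[190:300,190:250]
m=cv2.morphologyEx(m,cv2.MORPH_OPEN,np.ones((5,5)))
cs=max(cv2.findContours(m,0,2)[0],key=cv2.contourArea)
P=cast(c,cs.reshape(-1,2),25)[:,:2].astype(np.float32);print("stone",cv2.minAreaRect(P),P.mean(0))
cor=np.array([[93,127],[184,134],[158,381],[68,375]])/3.6+[180,175]
C=cast(c,cor,25)[:,:2];print(C.round(),C.mean(0),[np.linalg.norm(C[i]-C[i-1]) for i in range(4)])
# holder rest check via top-face corners, jaw top
for z,q in((30,[[513,133],[606,83],[617,110],[524,161]]),(30,[[587,262],[680,209],[692,236],[605,289]]),(45,[[645,350],[736,298],[748,318],[655,368]]),(44,[[481,80],[572,23],[583,45],[492,98]])):
    H=cast(c,np.array(q)/3.6+[180,175],z)[:,:2];v=H[0]-H[1]+H[3]-H[2];print(H.mean(0),np.degrees(np.arctan2(v[1],v[0]))-90,[round(np.linalg.norm(H[i]-H[i-1])) for i in range(4)])
# side view
c=calibration("side");im=cv2.imread("pics/side0.png")
hsv=cv2.cvtColor(im,cv2.COLOR_BGR2HSV)
print(cast(c,[[264,268],[349,271]],25))
s=ctrl.sense();print(rot(s['ee_rot']).as_matrix().round(3))
```

```text
stone ((553.0513305664062, 118.5567626953125), (52.9119873046875, 158.95599365234375), 77.56212615966797) [546.9333  121.59389]
[[636. 126.]
 [622.  69.]
 [469. 105.]
 [481. 160.]] [551.96116177 115.41107174] [np.float64(158.18198649477497), np.float64(58.691373482182705), np.float64(157.37167664854712), np.float64(56.15292644273287)]
[ 592.70251926 -172.82506641] 20.059427209296615 [19, 69, 19, 69]
[ 504.72186081 -205.55854855] 21.36142662547782 [20, 69, 19, 65]
[ 446.31060162 -226.28371967] 19.486126359258847 [12, 66, 14, 66]
[ 631.64698349 -156.73584719] 22.988417886566182 [14, 70, 16, 68]
[[628.84908725  91.75255286  25.        ]
 [468.97759845 110.38828548  25.        ]]
[[-0.931  0.365 -0.001]
 [ 0.365  0.931 -0.001]
 [ 0.    -0.001 -1.   ]]
```

Units first: shifts go in shares of 750 mm and turns go in shares of 4 rad. So -324 mm / 750 = -0.432, -192 mm / 750 = -0.256, -0.155 rad / 4 = -0.0388.

Call:
shift_gripper(
  rows=[
    {"sx": -0.0267,"sy": -0.012,"az": -0.005},
    {"sx": -0.08,"sy": -0.036,"az": -0.01},
    {"sx": -0.1387,"sy": -0.0627,"az": -0.015},
    {"sx": -0.1973,"sy": -0.0893,"az": -0.02},
    {"sx": -0.256,"sy": -0.116,"az": -0.025},
    {"sx": -0.3147,"sy": -0.1427,"az": -0.03},
    {"sx": -0.3733,"sy": -0.1693,"az": -0.035},
    {"sx": -0.432,"sy": -0.196,"az": -0.0388},
  ],
  aperture=1.0,
)

```text
time_s: 0.9
eef_pos: [440.7, 231.9, 404.6]
ee_rot: [-0.0, 0.109, 0.994, -0.0]
force: [0.6, 1.2, 0.5]
grip_width: 1.0
grip_force: 0.0
```

Call:
shift_gripper(
  rows=[
    {"sx": -0.0533,"sy": -0.0333},
    {"sx": -0.1067,"sy": -0.0667,"sz": 0.0267},
    {"sx": -0.1533,"sy": -0.096,"sz": 0.0533},
    {"sx": -0.18,"sy": -0.1147,"sz": 0.08},
    {"sx": -0.18,"sy": -0.1147,"sz": 0.08},
  ],
)

```text
time_s: 1.4
eef_pos: [553.9, 118.0, 341.3]
ee_rot: [-0.003, 0.111, 0.994, -0.0]
force: [-1.3, 0.6, 1.0]
grip_width: 0.999
grip_force: 0.0
```

Run:
```python
from h import *
s=ctrl.sense();print(s['eef_pos'],rot(s['ee_rot']).as_matrix().round(3))
c=calibration("wrist");a=capture("wrist");cv2.imwrite("pics/w1.png",a[:,:,::-1]);np.save("w1.npy",c,allow_pickle=True)
```

```text
[553.87568742 117.99590393 341.31028747] [[-0.975  0.22  -0.006]
 [ 0.22   0.975 -0.   ]
 [ 0.005 -0.002 -1.   ]]
```

View pics/w1.png

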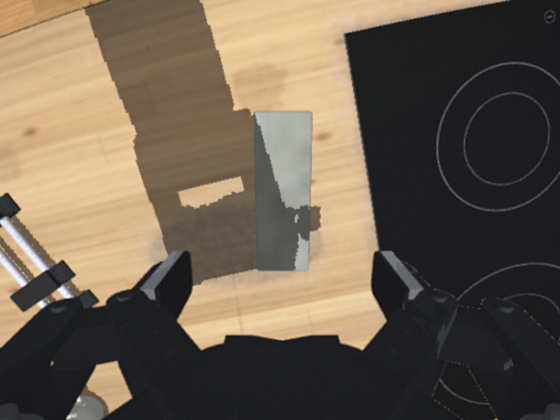

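The wrist view shows the stone's top with corners at about (254,111), (312,111), (308,270) and (257,270). The arm's shadow lies across it, and it is centred between the fingers.

Run:
```python
from h import *
c=np.load("w1.npy",allow_pickle=True).item()
C=cast(c,[[254.5,111],[312,111],[308.5,270],[257,270]],25)[:,:2];print(C.round(),C.mean(0),[np.linalg.norm(C[i]-C[i-1]) for i in range(4)])
v=C[0]+C[1]-C[2]-C[3];print(np.degrees(np.arctan2(v[1],v[0])))
s=ctrl.sense();M=rot(s['ee_rot']).as_matrix();print(s['eef_pos'],np.degrees(np.arctan2(M[1,1],M[0,1])))
t=np.array([*(C.mean(0)),177]);print(M.T@(t-s['eef_pos']))
```

```text
[[470. 111.]
 [482. 162.]
 [636. 128.]
 [625.  75.]] [553.34002106 118.91944385] [np.float64(158.41521117368404), np.float64(52.39444802648874), np.float64(158.34685611485105), np.float64(53.64137367102119)]
167.2132033008433
[553.12678423 119.43108628 343.10290481] 77.3482533785784
[ -0.88251097  -0.33635014 166.10114472]
```

In the tool's units: 165 mm / 750 = 0.22, 162 mm / 750 = 0.216.

Call:
shift_gripper(
  rows=[
    {"sz": 0.0333},
    {"sz": 0.0867},
    {"sz": 0.14},
    {"sz": 0.18},
    {"sz": 0.204},
    {"sz": 0.216},
    {"sz": 0.22},
    {"sz": 0.22},
  ],
)

```text
time_s: 2.25
eef_pos: [552.9, 120.8, 180.6]
ee_rot: [0.001, 0.109, 0.994, 0.0]
force: [1.1, 0.1, 0.8]
grip_width: 0.997
grip_force: 0.0
```

Call:
shift_gripper(
  rows=[
    {},
    {},
    {},
    {},
    {},
    {},
    {},
  ],
  aperture=0.0,
  grip_force=70,
)

```text
time_s: 2.95
eef_pos: [553.1, 120.3, 181.0]
ee_rot: [0.001, 0.109, 0.994, 0.0]
force: [-1.0, -0.9, 7.2]
grip_width: 0.612
grip_force: 75.0
```

In the tool's units: -130 mm / 750 = -0.1733, -125 mm / 750 = -0.1667.

Call:
shift_gripper(
  rows=[
    {"sz": -0.0107},
    {"sz": -0.0333},
    {"sz": -0.0733},
    {"sz": -0.1133},
    {"sz": -0.1467},
    {"sz": -0.1667},
    {"sz": -0.1733},
    {"sz": -0.1733},
  ],
)

```text
time_s: 3.75
eef_pos: [552.6, 120.3, 309.9]
ee_rot: [0.0, 0.109, 0.994, 0.0]
force: [-0.2, 0.7, -3.4]
grip_width: 0.614
grip_force: 74.6
```

Run:
```python
from h import *
s=ctrl.sense();M=rot(s['ee_rot']).as_matrix();print(s['eef_pos'],s['force'],s['wrist_torque'],s['grip_width'],s['grip_force'])
a=np.radians(20.4);o=np.array([548,-188,s['eef_pos'][2]])
print(M.T@(o-s['eef_pos']),20.4+90-np.degrees(np.arctan2(M[1,1],M[0,1])))
```

```text
[552.6310342  120.3455496  309.88340031] [-0.22430833  0.67018417 -3.38139236] [-0.00181966 -0.0414043   0.02783924] 0.6144683854546249 74.57504510879517
[-6.24297677e+01 -3.01994948e+02 -1.41164663e-02] 32.94037627781161
```

In the tool's units: -290 mm / 750 = -0.3867, -262 mm / 750 = -0.3493, -0.55 rad / 4 = -0.1375.

Call:
shift_gripper(
  rows=[
    {"sx": -0.0053,"sy": -0.024,"az": -0.0075},
    {"sx": -0.016,"sy": -0.0747,"az": -0.025},
    {"sx": -0.0267,"sy": -0.1307,"az": -0.045},
    {"sx": -0.0387,"sy": -0.1867,"az": -0.065},
    {"sx": -0.0507,"sy": -0.2427,"az": -0.085},
    {"sx": -0.0613,"sy": -0.2987,"az": -0.105},
    {"sx": -0.072,"sy": -0.3493,"az": -0.125},
    {"sx": -0.08,"sy": -0.3867,"az": -0.1375},
  ],
)

```text
time_s: 4.55
eef_pos: [547.9, -178.1, 308.2]
ee_rot: [-0.001, -0.166, 0.986, 0.001]
force: [-0.1, 0.2, -3.8]
grip_width: 0.611
grip_force: 74.6
```

Call:
shift_gripper(
  rows=[
    {"sx": -0.0013,"sy": -0.0133,"az": -0.0063},
    {"sx": -0.0013,"sy": -0.0133,"az": -0.0063},
    {"sx": -0.0013,"sy": -0.0133,"az": -0.0063},
    {"sx": -0.0013,"sy": -0.0133,"az": -0.0063},
  ],
)

```text
time_s: 4.95
eef_pos: [552.5, -184.0, 309.2]
ee_rot: [-0.0, -0.177, 0.984, 0.0]
force: [0.8, 0.9, -4.5]
grip_width: 0.618
grip_force: 74.6
```

Run:
```python
from h import *
s=ctrl.sense();M=rot(s['ee_rot']).as_matrix();print(s['eef_pos'],np.degrees(np.arctan2(M[1,1],M[0,1])),s['grip_width'])
c=calibration("wrist");a=capture("wrist");np.save("w2.npy",c,allow_pickle=True)
b=capture("top")[100:320,240:430]
cv2.imwrite("pics/w2.png",a[:,:,::-1]);cv2.imwrite("pics/t2.png",cv2.resize(b[:,:,::-1],None,fx=2.7,fy=2.7))
```

```text
[ 552.52640893 -183.95378722  309.20341666] 110.43520744746185 0.617673074406151
```

View pics/w2.png

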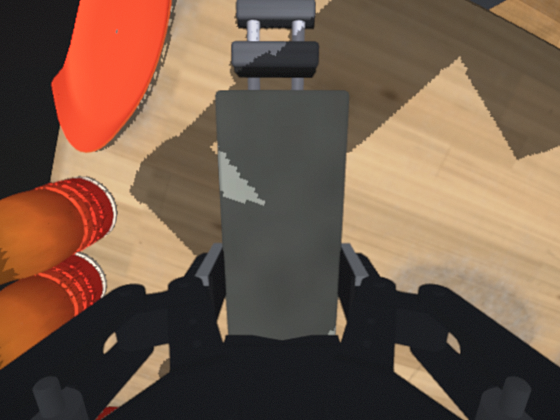

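The wrist view shows the stone in the fingers with its near end at (217,91)–(348,91). The jaw's top runs across at (232–319, 42–68), and the foot is above it at (237–315, 2–25).

Run:
```python
from h import *
c=np.load("w2.npy",allow_pickle=True).item()
S=cast(c,[[217.5,91],[348,91]],153);print("stone end",S.round(1),np.linalg.norm(S[0]-S[1]),S.mean(0))
v=S[0]-S[1];print(np.degrees(np.arctan2(v[1],v[0]))-90)
J=cast(c,[[231.5,42],[319.5,42]],45);print("jaw outer",J.round(1),np.linalg.norm(J[0]-J[1]),J.mean(0))
v=J[0]-J[1];print(np.degrees(np.arctan2(v[1],v[0])))
J2=cast(c,[[233,69],[317,69]],45);print("jaw inner?",J2.mean(0),np.linalg.norm(J2[0]-J2[1]))
F=cast(c,[[236.5,2],[315,2]],22);print("foot",F.mean(0),np.linalg.norm(F[0]-F[1]))
u=np.array([np.cos(np.radians(20.4)),np.sin(np.radians(20.4))])
n=np.array([-u[1],u[0]])
for P in (S.mean(0)[:2],J.mean(0)[:2],J2.mean(0)[:2],F.mean(0)[:2]): d=P-[548,-188];print(d@u,d@n)
```

```text
stone end [[ 487.6 -235.1  153. ]
 [ 469.5 -186.8  153. ]] 51.63223189667358 [ 478.51640028 -210.95256799  153.        ]
-159.50421343769364
jaw outer [[ 448.8 -260.6   45. ]
 [ 427.  -201.8   45. ]] 62.70902894753693 [ 437.8894519  -231.22465465   45.        ]
-69.58951805140836
jaw inner? [ 455.1493015  -225.23610669   45.        ] 60.8326472348811
foot [ 405.51203903 -243.45385379   22.        ] 60.114502260887235
-73.1263501971381 2.7070120247036025
-118.27153995449807 -2.13223111839492
-100.00675336336143 -2.535574091203546
-152.88106288338273 -2.3085781287938896
```

In the tool's units: 60 mm / 750 = 0.08, 12.5 mm / 750 = 0.0167.

Call:
shift_gripper(
  rows=[
    {"sx": 0.008,"sy": -0.0027,"sz": 0.0133},
    {"sx": 0.0167,"sy": -0.006,"sz": 0.04},
    {"sx": 0.0167,"sy": -0.006,"sz": 0.064},
    {"sx": 0.0167,"sy": -0.006,"sz": 0.0773},
    {"sx": 0.0167,"sy": -0.006,"sz": 0.08},
    {"sx": 0.0167,"sy": -0.006,"sz": 0.08},
  ],
)

```text
time_s: 5.65
eef_pos: [542.5, -193.5, 249.8]
ee_rot: [0.0, -0.177, 0.984, -0.0]
force: [0.2, 0.0, -3.4]
grip_width: 0.611
grip_force: 74.5
```

Run:
```python
from h import *
s=ctrl.sense();M=rot(s['ee_rot']).as_matrix();print(s['eef_pos'],np.degrees(np.arctan2(M[1,1],M[0,1])),s['force'])
c=calibration("wrist");a=capture("wrist");np.save("w3.npy",c,allow_pickle=True)
b=capture("side")[130:260,220:400]
a=np.vstack([a[:,100:460],np.zeros((0,360,3),np.uint8)]);b=cv2.resize(b,(420,303))
b=np.vstack([b,np.zeros((117,420,3),np.uint8)])
cv2.imwrite("pics/w3.png",np.hstack([a,b])[:,:,::-1])
```

```text
[ 542.54131007 -193.4675466   249.81401401] 110.41685416468668 [ 0.15667111  0.03584759 -3.40584003]
```

View pics/w3.png

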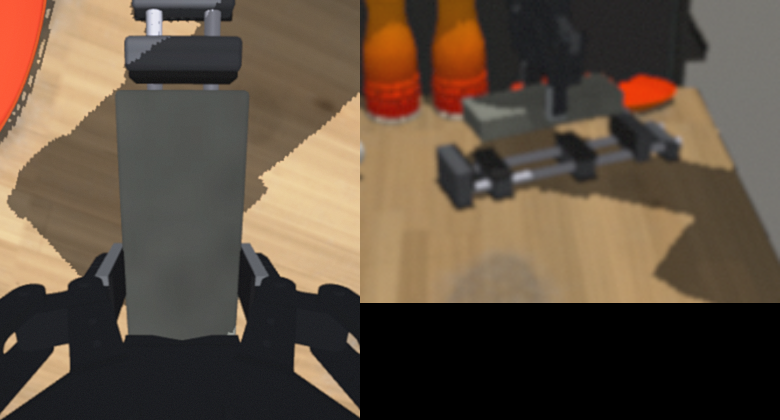

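The wrist view now has the stone end at columns 115–250 and the jaw at 125–242 (rows 36–83), so they are nearly aligned. The side view shows the stone level above the holder, between the jaw and the stop.

Run:
```python
from h import *
c=np.load("w3.npy",allow_pickle=True).item()
u=np.array([np.cos(np.radians(20.4)),np.sin(np.radians(20.4))]);n=np.array([-u[1],u[0]])
for k,q,z in(("stone",[[215.5,91],[350,91]],93.8),("jaw out",[[225,36.5],[342,36.5]],45),("jaw in",[[227,67],[341,67]],45),("foot",[[232,18],[334,18]],22)):
    S=cast(c,q,z);d=S.mean(0)[:2]-[548,-188];v=S[0]-S[1];print(k,np.linalg.norm(v).round(1),d@u,d@n,np.degrees(np.arctan2(v[1],v[0]))+90)
```

```text
stone 53.1 -85.67789612115862 -2.8889326912234794 20.46854660659443
jaw out 62.0 -118.64832560786495 -2.4111877756740934 20.47161251528223
jaw in 61.5 -103.31099940212542 -2.1026753142767083 20.478478344663927
foot 60.5 -135.03238414238524 -2.625028790592744 20.46364583717579
```

In the tool's units: 35 mm / 750 = 0.0467, 34 mm / 750 = 0.0453.

Call:
shift_gripper(
  rows=[
    {"sz": 0.0107},
    {"sz": 0.024},
    {"sz": 0.0347},
    {"sz": 0.0413},
    {"sz": 0.0453},
    {"sz": 0.0467},
    {"sz": 0.0467},
  ],
)

```text
time_s: 6.45
eef_pos: [542.5, -193.5, 214.7]
ee_rot: [0.0, -0.177, 0.984, -0.0]
force: [0.1, 0.5, -4.0]
grip_width: 0.617
grip_force: 74.7
```

Call:
shift_gripper(
  rows=[
    {"sz": 0.0009},
    {"sz": 0.0019},
    {"sz": 0.0028},
    {"sz": 0.0037},
    {"sz": 0.0037},
  ],
)

```text
time_s: 6.95
eef_pos: [542.4, -193.5, 211.8]
ee_rot: [-0.0, -0.177, 0.984, 0.0]
force: [-0.7, 0.0, -4.8]
grip_width: 0.614
grip_force: 74.7
```

In the tool's units: 1.5 mm / 750 = 0.002, 1 mm / 750 = 0.0013.

Call:
shift_gripper(
  rows=[
    {"sz": 0.0007},
    {"sz": 0.0013},
    {"sz": 0.002},
    {"sz": 0.002},
  ],
)

```text
time_s: 7.35
eef_pos: [542.5, -193.5, 211.0]
ee_rot: [0.0, -0.177, 0.984, -0.0]
force: [-3.7, 1.6, 5.4]
grip_width: 0.609
grip_force: 75.6
```

Call:
shift_gripper(
  rows=[
    {"sz": 0.0007},
    {"sz": 0.0013},
    {"sz": 0.0013},
  ],
)

```text
time_s: 7.65
eef_pos: [542.5, -193.5, 211.0]
ee_rot: [0.0, -0.177, 0.984, -0.0]
force: [-7.4, 3.1, 14.6]
grip_width: 0.613
grip_force: 76.8
```

Contact came at TCP z = 211, exactly as expected. Now I'll release.

In the tool's units: -0.8 mm / 750 = -0.0011.

Call:
shift_gripper(
  rows=[
    {"sz": -0.0011},
    {"sz": -0.0011},
  ],
)

```text
time_s: 7.85
eef_pos: [542.5, -193.5, 211.0]
ee_rot: [0.0, -0.177, 0.984, -0.0]
force: [-5.5, 1.5, 7.2]
grip_width: 0.614
grip_force: 76.0
```

Call:
shift_gripper(
  rows=[
    {},
    {},
    {},
    {},
    {},
  ],
  aperture=1.0,
)

```text
time_s: 8.35
eef_pos: [542.5, -193.5, 210.1]
ee_rot: [0.0, -0.177, 0.984, -0.0]
force: [0.3, -0.3, 0.3]
grip_width: 1.0
grip_force: 0.0
```

Call:
shift_gripper(
  rows=[
    {"sz": -0.0067},
    {"sz": -0.0267},
    {"sz": -0.0667},
    {"sz": -0.1133},
    {"sz": -0.1467},
    {"sz": -0.16},
    {"sz": -0.16},
  ],
)

```text
time_s: 9.05
eef_pos: [542.5, -193.5, 331.2]
ee_rot: [0.001, -0.177, 0.984, -0.001]
force: [0.6, -0.1, 0.1]
grip_width: 1.001
grip_force: 0.0
```

Run:
```python
from h import *
s=ctrl.sense();print(s['eef_pos'],s['force'])
c=calibration("wrist");a=capture("wrist");np.save("w4.npy",c,allow_pickle=True)
cv2.imwrite("pics/w4.png",a[:,:,::-1])
```

```text
[ 542.50430902 -193.47058073  331.18157792] [ 0.62033863 -0.08277284  0.12930775]
```

View pics/w4.png

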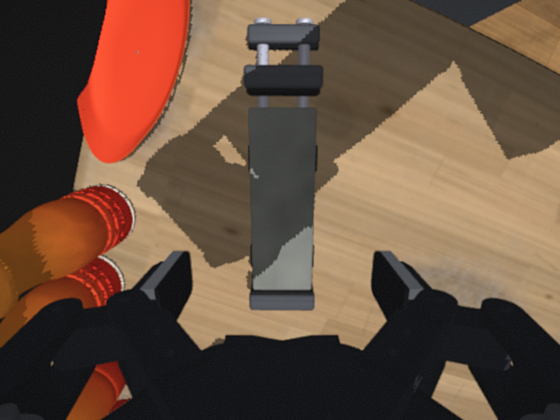

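The stone lies on the rests between the jaw (244–322, 66–94) and the stop (250–314, 291–309). Its near end is at row 108 and its far end at row 290, and it looks square and centred.

Run:
```python
from h import *
c=np.load("w4.npy",allow_pickle=True).item()
u=np.array([np.cos(np.radians(20.4)),np.sin(np.radians(20.4))]);n=np.array([-u[1],u[0]])
for k,q,z in(("stone near",[[249,108],[316.5,108]],55),("stone far",[[251,290.5],[313,290.5]],55),("jaw out",[[245,66],[322,66]],45),("jaw in",[[245,86],[322,86]],45),("foot out",[[248.5,25.5],[319,25.5]],22),("stop out",[[250,309],[315,309]],22),("stop in",[[250,291],[315,291]],44)):
    S=cast(c,q,z);d=S.mean(0)[:2]-[548,-188];v=S[0]-S[1];print(k,np.linalg.norm(v).round(1),d@u,d@n,np.degrees(np.arctan2(v[1],v[0]))+90)
s=ctrl.sense();print((s['eef_pos'][:2]-[548,-188])@u)
```

```text
stone near 52.7 -85.51258541957569 -2.9661335069256833 20.458547206963487
stone far 56.8 73.81227357106576 -3.312215493557097 20.552773861820327
jaw out 60.8 -118.15584062773337 -2.4237264938070604 20.449559679982343
jaw in 61.6 -103.07365810399723 -2.3873413229915705 20.45627479352281
foot out 59.3 -154.57834022726368 -2.2102455726939816 20.440275177882214
stop out 69.0 115.65326035947625 -2.75188800357362 20.560412780262737
stop in 62.3 80.8960251640659 -2.834135628452912 20.549437015850486
-7.194159593905319
```

In the tool's units: 130 mm / 750 = 0.1733, 120 mm / 750 = 0.16.

Call:
shift_gripper(
  rows=[
    {"sx": 0.02},
    {"sx": 0.0667},
    {"sx": 0.12},
    {"sx": 0.16},
    {"sx": 0.1733},
    {"sx": 0.1733},
  ],
  aperture=0.0,
  grip_force=20,
)

```text
time_s: 9.7
eef_pos: [420.0, -239.1, 329.3]
ee_rot: [-0.0, -0.176, 0.984, 0.001]
force: [0.6, 0.2, -0.3]
grip_width: 0.005
grip_force: 0.0
```

Call:
shift_gripper(
  rows=[
    {"sz": 0.0267},
    {"sz": 0.08},
    {"sz": 0.1267},
    {"sz": 0.1467},
    {"sz": 0.1467},
    {"sz": 0.1467},
  ],
)

```text
time_s: 10.3
eef_pos: [421.4, -238.6, 220.3]
ee_rot: [0.0, -0.178, 0.984, 0.0]
force: [-0.3, 0.8, 0.1]
grip_width: 0.001
grip_force: 0.0
```

Run:
```python
from h import *
s=ctrl.sense();d=s['eef_pos'][:2]-[548,-188];u=np.array([np.cos(np.radians(20.45)),np.sin(np.radians(20.45))]);n=np.array([-u[1],u[0]]);print(d@u,d@n)
cv2.imwrite("pics/s5.png",cv2.resize(capture("side")[90:240,220:420],None,fx=4,fy=4)[:,:,::-1])
```

```text
-136.3113836898732 -3.2108730300545782
```

View pics/s5.png

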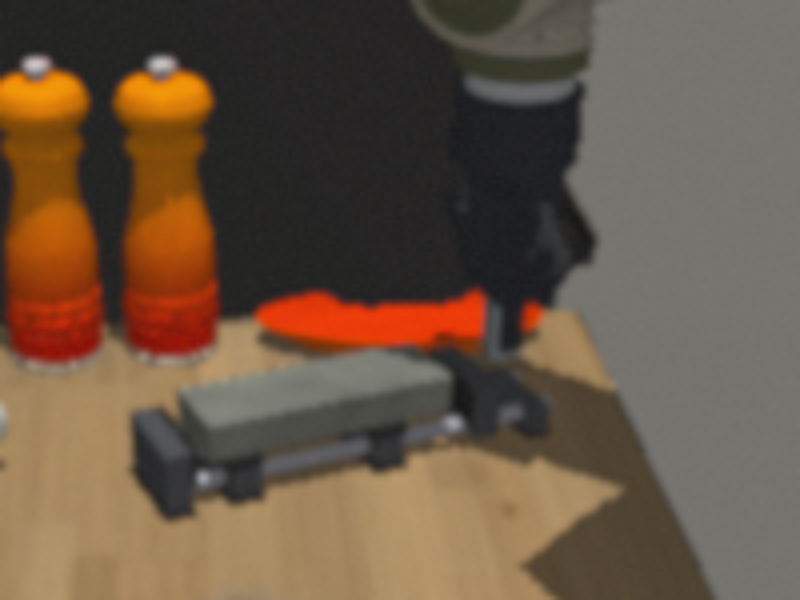

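The side view shows the stone flat on both rests and the closed finger tips at (505,340), just behind and above the jaw at (485,385).

In the tool's units: 19 mm / 750 = 0.0253, 18 mm / 750 = 0.024.

Call:
shift_gripper(
  rows=[
    {"sz": 0.0067},
    {"sz": 0.0133},
    {"sz": 0.02},
    {"sz": 0.024},
    {"sz": 0.0253},
    {"sz": 0.0253},
  ],
)

```text
time_s: 10.95
eef_pos: [420.6, -238.8, 201.1]
ee_rot: [-0.0, -0.177, 0.984, 0.0]
force: [-0.3, -0.1, -0.1]
grip_width: 0.0
grip_force: 0.0
```

Call:
shift_gripper(
  rows=[
    {"sx": -0.0027},
    {"sx": -0.0053},
    {"sx": -0.008},
    {"sx": -0.0107},
    {"sx": -0.0133},
    {"sx": -0.0147},
  ],
)

```text
time_s: 11.55
eef_pos: [431.1, -235.0, 201.3]
ee_rot: [-0.0, -0.177, 0.984, -0.0]
force: [-3.1, -1.9, 3.0]
grip_width: -0.002
grip_force: 1.6
```

In the tool's units: -10 mm / 750 = -0.0133, -9 mm / 750 = -0.012.

Call:
shift_gripper(
  rows=[
    {"sx": -0.002},
    {"sx": -0.004},
    {"sx": -0.006},
    {"sx": -0.008},
    {"sx": -0.01},
    {"sx": -0.012},
    {"sx": -0.0133},
    {"sx": -0.0133},
  ],
)

```text
time_s: 12.35
eef_pos: [440.3, -231.6, 201.2]
ee_rot: [-0.0, -0.177, 0.984, -0.0]
force: [-5.0, -2.0, 3.0]
grip_width: -0.002
grip_force: 2.4
```

Call:
shift_gripper(
  rows=[
    {"sx": -0.0013},
    {"sx": -0.0027},
    {"sx": -0.004},
    {"sx": -0.0053},
    {"sx": -0.0053},
  ],
)

```text
time_s: 12.85
eef_pos: [444.1, -230.2, 201.2]
ee_rot: [-0.0, -0.177, 0.984, -0.0]
force: [-4.3, -3.3, 3.2]
grip_width: -0.003
grip_force: 2.5
```

In the tool's units: -2 mm / 750 = -0.0027, -1 mm / 750 = -0.0013.

Call:
shift_gripper(
  rows=[
    {"sx": -0.0013},
    {"sx": -0.0027},
    {"sx": -0.0027},
  ],
)

```text
time_s: 13.15
eef_pos: [445.1, -230.0, 201.2]
ee_rot: [-0.002, -0.178, 0.984, 0.0]
force: [-15.0, -7.7, 7.2]
grip_width: -0.003
grip_force: 8.3
```

In the tool's units: -1 mm / 750 = -0.0013, -0.5 mm / 750 = -0.0007.

Call:
shift_gripper(
  rows=[
    {"sx": -0.0007},
    {"sx": -0.0013},
    {"sx": -0.0013},
    {"sx": -0.0013},
  ],
)

```text
time_s: 13.55
eef_pos: [445.5, -229.9, 201.2]
ee_rot: [-0.003, -0.178, 0.984, 0.0]
force: [-20.7, -10.2, 9.9]
grip_width: 0.003
grip_force: 11.8
```

Call:
shift_gripper(
  rows=[
    {"sx": 0.004},
    {"sx": 0.0133},
    {"sx": 0.024},
    {"sx": 0.0267,"sz": -0.0133},
    {"sx": 0.0267,"sz": -0.06},
    {"sx": 0.0267,"sz": -0.1133},
    {"sx": 0.0267,"sz": -0.16},
    {"sx": 0.0267,"sz": -0.1733},
  ],
)

```text
time_s: 14.35
eef_pos: [428.3, -236.1, 335.4]
ee_rot: [0.002, -0.177, 0.984, -0.003]
force: [0.6, -0.0, 0.4]
grip_width: 0.001
grip_force: 0.0
```

Call:
shift_gripper(
  rows=[
    {"sx": -0.0533},
    {"sx": -0.1133},
    {"sx": -0.1667},
    {"sx": -0.1733},
    {"sx": -0.1733},
  ],
  aperture=1.0,
)

```text
time_s: 14.85
eef_pos: [550.3, -190.1, 330.5]
ee_rot: [-0.0, -0.178, 0.984, 0.0]
force: [0.2, -0.1, 0.2]
grip_width: 0.844
grip_force: 0.0
```

Run:
```python
from h import *
c=calibration("wrist");a=capture("wrist");np.save("w6.npy",c,allow_pickle=True)
b=cv2.resize(capture("side")[130:230,230:380],(400,267))
b=np.vstack([b,np.zeros((153,400,3),np.uint8)])
cv2.imwrite("pics/w6.png",np.hstack([a[:,80:480],b])[:,:,::-1]);print(ctrl.sense()['force'])
```

```text
[-0.44435377 -0.00499783  0.02130045]
```

View pics/w6.png

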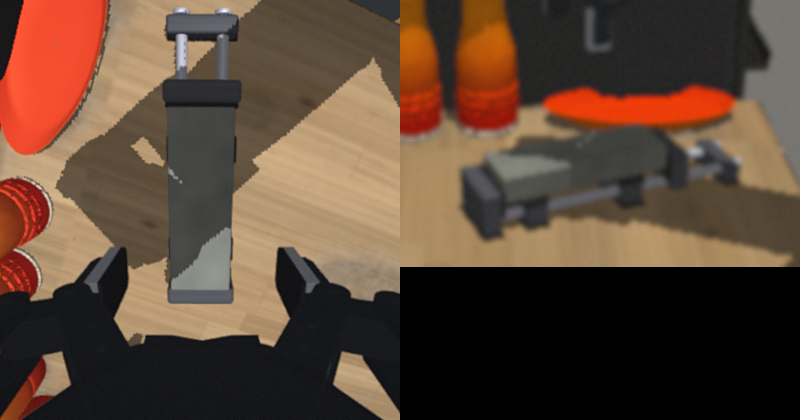

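The jaw meets the stone's near end (row 105) and the far end meets the stop (row 290). The stone is square and flat, and the pushing force rose as it bottomed out. Handing in.

```bash
python3 -c "
from rig import ctrl, job, capture, calibration
print(job.finish_job())"
```

```text
the job is handed in; nothing more can be done
None
```

The whetstone lies flat and square on both rests, snug between the sliding jaw and the fixed stop; the glass, cup and dressing stone were left alone, and the job was handed in after about 15 s (the hand-in returned no verdict).

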